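# Hold a spring clip gaping over a glaze sample card

## Task

Squeeze open the orange spring clip that sits on the rail, lift it off, and hold it gaping astride the blue glaze sample card: the card's top edge, near its middle, well inside the open jaws, one jaw on each side, the clip square to the card and clear of it all round, so that a note can be slipped in. Finish while holding it squeezed open like that: do not let it close or let go of it. Do not knock the cards, do not drop the clip, and leave everything else where it is.

Things in the scene. Friction and masses are not known exactly. Their poses are not given: they have to be found in the camera images.
- clip: orange spring clip, 80 g, upright on the rail's strip, levers up, jaws down. Origin: middle of its steel hinge barrel (12 mm diameter, 52 long, along y), which rests on the strip. z up, x across the jaws: the levers are squeezed together along x. Jaws 50 mm wide (y), tips 39 mm below the origin. Frame fixed to the -x half: upright at the start, tilts up to 0.23 rad about y as the clip opens
- levers (a point): point between the clip's levers, 30 mm above the hinge, where to squeeze. Levers: flat plates 34 mm wide (y), from 4 to 47 mm above the hinge, splaying outwards: over their outsides 46 mm apart at the top at the start, parallel and 26 mm apart when squeezed to the stop. Fixed in the clip's frame
- clip_jaw (a joint): opening of the clip (rad): 0 at the start (jaw tips 5 mm apart, pinching the strip), -0.139 fully shut, 0.46 squeezed to the stop (jaw tips about 21 mm apart). A spring shuts it: 0.11 N m at 0 rising to 0.34 N m at the stop, about 8 N on each lever near its top. It gapes well beyond about 0.3
- lip_a (a point): lower inner edge of the -x jaw's lip, mid-width, fixed in the clip's frame 38.5 mm below and 2.5 mm to -x of its origin
- lip_b (a point): lower inner edge of the other (+x) jaw's lip, mid-width; moves with the opening
- rail: fixed clip rail: dark wooden foot 80 x 170 x 20 mm (x, y, z) with an upright aluminium strip 5 mm thick (x) and 150 mm long (y), its top 90 mm above the table. Origin: centre of the underside, z up
- rail_edge (a point): middle of the top edge of the rail's strip; the edge runs along this frame's y
- blue_stand: fixed wooden stand, foot 70 x 110 x 18 mm (x, y, z), holding upright the blue glaze sample card (with pale swatches), 5 mm thick (x), 100 mm wide (y), top edge 110 mm above the table; a wooden ledge holds the card up to 34 mm. Origin: centre of the underside, z up
- blue_edge (a point): middle of the top edge of the blue card, mid-thickness; x is across the card's thickness, y along the edge, z up
- yellow_stand: a like fixed stand with a yellow card; not to be used. Origin: centre of the underside
- figure_a: bystander: small clay figure, 34 mm wide, 46 mm tall; origin at the underside
- figure_b: bystander: a second such clay figure
- mug: bystander: white mug, 80 mm wide, 85 mm tall; origin at the underside
- bowl: bystander: white bowl, 110 mm wide, 55 mm tall; origin at the underside
- glaze_jar: bystander: jar of glaze with a black cap, 66 mm wide, 90 mm tall; origin at the underside
- test_pot: bystander: small terracotta pot, 60 mm wide, 50 mm tall; origin at the underside
There are look-alikes about, which are no part of the job. Leave any purple look-alike of the blue_stand alone.

How it is judged:
On the way:
1. the clip is squeezed open in the fingers and lifted clear of the rail (value of joint clip_jaw above 0.28 rad and contact force between the fingers and clip above 1 N and z of clip in the frame of rail_edge above 0.045 m and horizontal distance between clip and blue_edge above 0.05 m), for 0.2 s.
At the end, for the whole second after the job is handed in: Fingers hold the clip still, open over 0.28 rad; a lip on each side of the blue card, over 3.5 mm from its mid-plane and 6 to 32 mm below its top edge; clip within 25 mm of the edge's middle and 0.2 rad of parallel; no contact (under 0.3 N) with card or stand (value of joint clip_jaw above 0.28 rad and contact force between the fingers and clip above 1 N and ((x of lip_a in the frame of blue_edge above 0.0035 m and x of lip_b in the frame of blue_edge below -0.0035 m) or (x of lip_b in the frame of blue_edge above 0.0035 m and x of lip_a in the frame of blue_edge below -0.0035 m)) and z of lip_a in the frame of blue_edge between -0.032 and -0.006 m and z of lip_b in the frame of blue_edge between -0.032 and -0.006 m and y of clip in the frame of blue_edge between -0.025 and 0.025 m and angle between the y axis of clip and the y axis of blue_edge, either way round below 0.2 rad and contact force between clip and blue_stand below 0.3 N and linear speed of clip below 0.02 m/s); the arm keeps its last pose, push and grip.
It fails at once if the clip or the robot knocks a card or its stand (over 10 N) (contact force between any of clip, the arm, the fingers and blue_stand above 10 N or contact force between any of clip, the arm, the fingers and yellow_stand above 10 N).
It fails at once if the clip is dropped (height (world z) of clip below 0.055 m).
It fails at once if a bystander is moved (over 25 mm) (distance of any of figure_a, figure_b, mug, bowl, glaze_jar, test_pot from where it was at the start of the episode above 0.025 m).
It also fails if it takes over 35 s, if anything falls off the work surface, if the arm or the gripper's body presses on something with over 40 N, if the wrist force passes 120 N, or if a joint passes its speed limit or range.

## Robot

A 6-joint arm with a two-finger parallel gripper is mounted at the origin on the work surface. World frame = base frame: x ahead of the robot, y to its left, z up, the work surface at z = 0. Lengths are in m, angles in rad, forces in N, time in s.
With the tool pointing down it reaches from about 0.225 to 0.875 m from the base axis. Payload 3.4 kg.
Tool frame: the origin (TCP) lies between the finger pads; the fingertips stand 25 mm ahead of it and the grasp point (between the pads) lies 6 mm ahead of it (manip.tips_ahead is the distance from the TCP to the fingertips, in m); z points along the fingers, x is the direction in which the jaws open and shut, and the axes are right-handed (so a half turn about z gives the same grasp; the last joint's range is limited). The gripper opens to 85 mm and grips with 20 to 120 N. Pads are 22 mm wide; open, the fingers measure 114 mm over their backs; the gripper's body (76 mm by 85 mm) begins 54 mm behind the grasp point. The pads swing forward as they close: fully open they stand 13 mm farther back than shut.
Start: joints at [-1.292, 0.276, 1.505, -0, 1.361, -0.121], TCP at [0.224, -0.53, 0.256] pointing down, gripper open.
Joint ranges: [-2.89, 2.89], [-0.75, 2.08], [0.22, 2.7], [-1.18, 4.32], [0.11, 2.71], [-2.7, 2.7]. Speed limits (rad/s): [2.57, 2.57, 3.14, 3.14, 3.14, 3.14].

## Interface

Orientations are given as a unit quaternion [w, x, y, z].
In Python, from rig import manip gives the robot as it stands. The module is installed in compiled form; this text tells all that it offers.
- The arm moves only by the tool send_rows, never from a script. Its argument "plan" is a list of rows, each an object with "linear": the shift along the tool's x, y, z in m, a list of three; "delta_rot": the turn, a rotation vector about the tool's x, y, z in degrees, a list of three; "fingers": the finger opening in m, from 0 to 0.0854. A call has 1 to 12 rows; each row shifts and turns the pose as measured when the row begins, along the tool's axes as they then stand; what a row does not reach is not made up. A row lasts 1/12 s, in which the tool goes at most 41.7 mm and 7.16 degrees, less where a joint would pass 70% of its speed; a pose out of reach is approached as far as the arm can. A call with a gripper value outside its range is refused whole. The fingers move at their own pace and stop on an object; "force" is the grip in N (left out, the last holds). Time passes only in rows, so rows that do not move let the fingers close. It gives the time, the measured TCP pose, the force and the opening at its end, in the units of the state.
- manip.get_state(): the state, without advancing time (a new reading comes with each control period).
- manip.get_image(name): name is "scene" or "side" or "wrist"; returns the picture (480x640x3 uint8, red, green, blue); there is no depth.
- manip.camera_info(name): a dict with "K" (3x3 intrinsics, pixels), "rvec" (rotation vector, rad) and "tvec" (3), from world to camera coordinates, as OpenCV has them. Camera axes: x right, y down, z forward; pixel columns grow to the right and rows downward; lengths in m; the calibration is good to about 2 mm. The wrist camera is an equidistant fisheye: a pixel r from the principal point sees the ray r / f radians off the axis. A picture is of the moment at which its call begins: read the wrist's pose just before it. camera_info takes no time and is no camera call; for the wrist camera it gives the pose at the moment of the call.
- manip.sign_off(): hands the job in, once; it reports no verdict.
Trained networks look in the newest picture that a camera, given by its name, has taken for a name from the list of things; names that differ only in an ending like _2 or _b are one class to them, and where a whole thing is asked for, a point or a joint stands for the part that bears it (a point fixed in the world has none). Each returns a list of dicts, best first, with "p" (0 to 1); they miss things now and then, are a little off and sometimes report something else, mostly with a low value. They report only what shows in the picture. A call takes as long as a camera call. They do not tell look-alikes from the thing itself.
- manip.find_in(thing, camera): "extent" ([left, top, right, bottom] in pixels, round what is visible of it).
- manip.masks_of(thing, camera): "pixels" (480x640 bool, what is visible of it) and "extent" ([left, top, right, bottom] in pixels, round what is visible of it).
The state is a dict: "clock": time; "qpos": joint angles; "qd": joint speeds; "effort": joint torques, N m; "position": TCP position; "ee_rot": TCP orientation; "contact_force": force on the tool from outside, world axes, zero at the start; "moment": the same for the moment, N m; "width": finger opening in m.
Only numpy, scipy, OpenCV 4.12 (cv2) and the standard library are available. Lean on these libraries where they do the work, as an engineer would, in place of code of your own. Each camera call takes 0.05 s, during which the arm holds its last target. There are 200 camera calls.

## Working session

There is one attempt and no reset: what is moved stays moved. The work goes in short steps, Python scripts to look and compute and a tool call to move; the robot and the scene stay as the last step left them, time stands still between calls to the robot, and variables do not carry over. Pictures are saved under pics/ and viewed, about 8 in all and at most 12, crops included, and the job is handed in when it is done.

Besides the shell and the picture viewer there is one more tool, called after ">>>" in YAML: its name, and indented under it one key for each argument. send_rows: Moves the arm, as the interface text tells. Its arguments: {"type":"object","properties":{"plan":{"type":"array","items":{"type":"object","properties":{"linear":{"type":"array","items":{"type":"number"}},"delta_rot":{"type":"array","items":{"type":"number"}},"fingers":{"type":"number"}}}},"force":{"type":"number"}},"required":["plan"]}

```bash
mkdir -p pics
python3 - <<'E'
from rig import manip
import cv2,numpy as np
print(manip.get_state())
for c in ["scene","side"]:
    im=manip.get_image(c); cv2.imwrite(f"pics/{c}0.png",im[:,:,::-1])
    i=manip.camera_info(c); print(c,i)
    for t in ["clip","rail","blue_stand"]:
        print(t,[(round(d["p"],2),[round(float(v)) for v in d["extent"]]) for d in manip.find_in(t,c)])
E
```

```text
{'clock': 0.0, 'qpos': array([-1.29204167e+00,  2.76594251e-01,  1.50615572e+00, -7.25228260e-06,
        1.36067616e+00, -1.20956269e-01]), 'qd': array([-1.23888388e-03, -6.44687659e-04, -2.15217578e-03, -5.00500013e-05,
       -2.84162725e-04,  7.10623914e-04]), 'effort': array([-6.81514757e-04, -4.16779053e+01, -2.45805931e+01, -3.07362998e-04,
        1.07552190e-02, -1.09493573e-05]), 'position': array([ 0.22364357, -0.52919694,  0.25543108]), 'ee_rot': array([-5.92424892e-04,  8.33412353e-01, -5.52650893e-01, -6.99607257e-04]), 'contact_force': array([ 0.43739561, -0.01155778,  0.16598005]), 'moment': array([-0.0138599 ,  0.0037161 , -0.04019997]), 'width': 0.08555138646185004}
scene {'K': array([[578.68615979,   0.        , 321.96483912],
       [  0.        , 578.68615979, 242.99314494],
       [  0.        ,   0.        ,   1.        ]]), 'rvec': array([ 1.66719681,  2.17963284, -0.61398235]), 'tvec': array([ 0.11811705, -0.44335079,  2.02631134])}
clip [(0.53, [308, 223, 329, 243])]
rail [(0.56, [283, 233, 346, 271])]
blue_stand [(0.97, [389, 257, 435, 295]), (0.8, [385, 215, 425, 244])]
side {'K': array([[523.15562497,   0.        , 329.84818554],
       [  0.        , 523.15562497, 234.41374341],
       [  0.        ,   0.        ,   1.        ]]), 'rvec': array([ 0.80840796, -2.31940305,  1.35362449]), 'tvec': array([0.4794317 , 0.28859939, 0.93267141])}
clip []
rail [(0.87, [314, 241, 359, 309])]
blue_stand [(0.76, [212, 293, 276, 371])]
```

View pics/scene0.png

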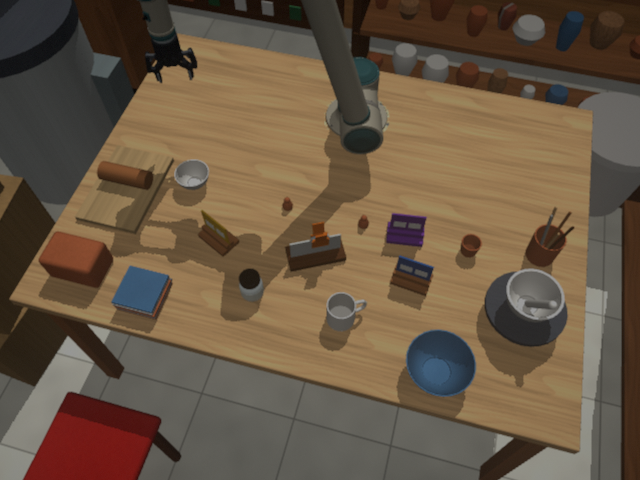

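View pics/side0.png

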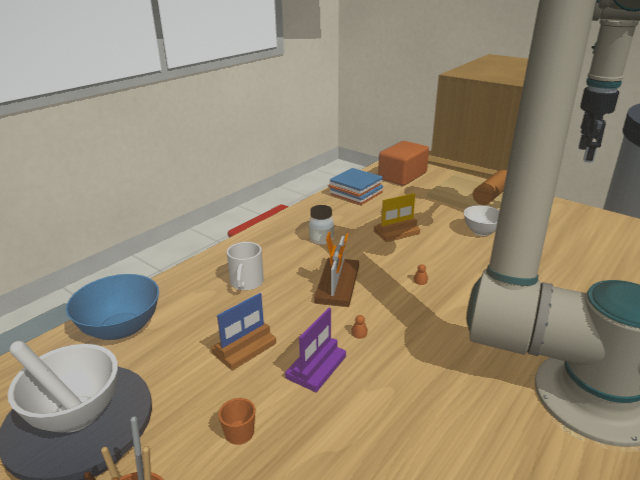

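Blue stand at scene (412,275), side (243,330); the rail with the clip at scene (318,248), side (338,270). Purple look-alike at scene (406,230). Next I work out rough positions.

```bash
cat > h.py <<'E'
from rig import manip
import cv2,numpy as np
from scipy.spatial.transform import Rotation as R
def ray(c,uv,info=None):
    i=info or manip.camera_info(c);K=i["K"];Rm=cv2.Rodrigues(i["rvec"])[0];o=-Rm.T@i["tvec"]
    x=(uv[0]-K[0,2])/K[0,0];y=(uv[1]-K[1,2])/K[1,1]
    if c=="wrist":
        r=np.hypot(x,y);s=np.sin(r)/max(r,1e-9);d=np.array([x*s,y*s,np.cos(r)])
    else: d=np.array([x,y,1.])
    return o,Rm.T@d
def atz(c,uv,z,info=None):
    o,d=ray(c,uv,info);return o+d*(z-o[2])/d[2]
def proj(c,P,info=None):
    i=info or manip.camera_info(c);K=i["K"];Rm=cv2.Rodrigues(i["rvec"])[0]
    q=np.atleast_2d(P)@Rm.T+i["tvec"]
    if c=="wrist":
        h=np.hypot(q[:,0],q[:,1]);th=np.arctan2(h,q[:,2]);q=np.c_[q[:,:2]*(th/np.maximum(h,1e-9))[:,None],np.ones(len(q))]
    return (q@K.T)[:,:2]/(q@K.T)[:,2:]
def rot():
    w,x,y,z=manip.get_state()["ee_rot"];return R.from_quat([x,y,z,w])
E
python3 - <<'E'
from h import *
for n,uv,z in [("clip",(319,232),.12),("railR",(343,238),.09),("railL",(288,247),.09),("blueL",(399,260),.11),("blueR",(432,267),.11),("purL",(389,216),.11),("purR",(425,216),.11),("yel",(217,230),.08),("figa",(287,204),.03),("figb",(364,222),.03),("mug",(342,312),.05)]:
    print(n,atz("scene",uv,z).round(3))
i=manip.camera_info("wrist");Rm=cv2.Rodrigues(i["rvec"])[0];o=-Rm.T@i["tvec"]
s=manip.get_state();print(i["K"],"cam in tool",rot().inv().apply(o-s["position"]),"axes",(rot().inv().as_matrix()@Rm.T).round(3))
print(rot().as_matrix().round(3))
E
```

```text
clip [0.57  0.024 0.12 ]
railR [0.553 0.09  0.09 ]
railL [ 0.623 -0.053  0.09 ]
blueL [0.595 0.26  0.11 ]
blueR [0.593 0.351 0.11 ]
purL [0.458 0.203 0.11 ]
purR [0.431 0.304 0.11 ]
yel [ 0.617 -0.272  0.08 ]
figa [ 0.442 -0.115  0.03 ]
figb [0.444 0.131 0.03 ]
mug [0.761 0.141 0.05 ]
[[371.64829954   0.         325.74981374]
 [  0.         371.64829954 240.7458389 ]
 [  0.           0.           1.        ]] cam in tool [-0.00067701 -0.07937415 -0.11741639] axes [[ 1.    -0.002  0.   ]
 [ 0.002  0.951  0.309]
 [-0.001 -0.309  0.951]]
[[ 0.389 -0.921 -0.   ]
 [-0.921 -0.389  0.   ]
 [-0.    -0.    -1.   ]]
```

>>> send_rows:
  plan:
    - {"linear": [0,0,0],"delta_rot": [0,0,-7],"fingers": 0.085}
    - {"linear": [0,0,0],"delta_rot": [0,0,-7],"fingers": 0.085}
    - {"linear": [0,0,0],"delta_rot": [0,0,-7],"fingers": 0.085}
    - {"linear": [0,0,0],"delta_rot": [0,0,-7],"fingers": 0.085}
    - {"linear": [0,0,0],"delta_rot": [0,0,-7],"fingers": 0.085}
    - {"linear": [0,0,0],"delta_rot": [0,0,-7],"fingers": 0.085}
    - {"linear": [0,0,0],"delta_rot": [0,0,-7],"fingers": 0.085}
    - {"linear": [0,0,0],"delta_rot": [0,0,-7],"fingers": 0.085}
    - {"linear": [0,0,0],"delta_rot": [0,0,-7],"fingers": 0.085}
    - {"linear": [0,0,0],"delta_rot": [0,0,-7],"fingers": 0.085}
    - {"linear": [0,0,0],"delta_rot": [0,0,-7],"fingers": 0.085}
    - {"linear": [0,0,0],"delta_rot": [0,0,-7],"fingers": 0.085}

```text
clock: 1.4
position: [0.2237, -0.5293, 0.2561]
ee_rot: [-0.0, 0.986, 0.165, -0.0]
contact_force: [0.8, 0.5, -0.3]
width: 0.0846
```

```bash
cat >> h.py <<'E'
def to(target):
    s=manip.get_state();r=rot();x=r.as_matrix()[:,0];z=r.as_matrix()[:,2]
    print("pos",s["position"].round(4),"yaw",np.degrees(np.arctan2(x[1],x[0])).round(2),"z",z.round(3),"w",round(s["width"],4),"t",round(s["clock"],2),"F",s["contact_force"].round(1),"q",s["qpos"].round(2))
    print("tool shift",r.inv().apply(np.array(target)-s["position"]).round(4))
E
python3 -c "
from h import *
to([.57,.03,.255])"
```

```text
pos [ 0.2237 -0.5293  0.2561] yaw 18.99 z [-0.  0. -1.] w 0.0846 t 1.4 F [ 0.8  0.5 -0.3] q [-1.29  0.28  1.51  0.    1.36 -1.62]
tool shift [ 0.5095 -0.4162  0.0013]
```

>>> send_rows:
  plan:
    - {"linear": [0.03,-0.0245,0],"delta_rot": [0,0,0],"fingers": 0.085}
    - {"linear": [0.03,-0.0245,0],"delta_rot": [0,0,0],"fingers": 0.085}
    - {"linear": [0.03,-0.0245,0],"delta_rot": [0,0,0],"fingers": 0.085}
    - {"linear": [0.03,-0.0245,0],"delta_rot": [0,0,0],"fingers": 0.085}
    - {"linear": [0.03,-0.0245,0],"delta_rot": [0,0,0],"fingers": 0.085}
    - {"linear": [0.03,-0.0245,0],"delta_rot": [0,0,0],"fingers": 0.085}
    - {"linear": [0.03,-0.0245,0],"delta_rot": [0,0,0],"fingers": 0.085}
    - {"linear": [0.03,-0.0245,0],"delta_rot": [0,0,0],"fingers": 0.085}
    - {"linear": [0.03,-0.0245,0],"delta_rot": [0,0,0],"fingers": 0.085}
    - {"linear": [0.03,-0.0245,0],"delta_rot": [0,0,0],"fingers": 0.085}
    - {"linear": [0.03,-0.0245,0],"delta_rot": [0,0,0],"fingers": 0.085}
    - {"linear": [0.03,-0.0245,0],"delta_rot": [0,0,0],"fingers": 0.085}

```text
clock: 2.4
position: [0.4741, -0.1262, 0.2545]
ee_rot: [0.004, 0.987, 0.16, 0.001]
contact_force: [0.7, -1.0, -1.3]
width: 0.0854
```

```bash
python3 -c "
from h import *
to([.57,.03,.255])"
```

```text
pos [ 0.4741 -0.1262  0.2545] yaw 18.39 z [ 0.003 -0.008 -1.   ] w 0.0854 t 2.4 F [ 0.7 -1.  -1.3] q [-0.4   0.15  1.68 -0.01  1.31 -0.72]
tool shift [ 0.1403 -0.118  -0.0015]
```

>>> send_rows:
  plan:
    - {"linear": [0.03,-0.025,0],"delta_rot": [0,0,-2],"fingers": 0.085}
    - {"linear": [0.03,-0.025,0],"delta_rot": [0,0,-2],"fingers": 0.085}
    - {"linear": [0.03,-0.025,0],"delta_rot": [0,0,-2],"fingers": 0.085}
    - {"linear": [0.03,-0.025,0],"delta_rot": [0,0,-2],"fingers": 0.085}
    - {"linear": [0.02,-0.02,0],"delta_rot": [0,0,0],"fingers": 0.085}
    - {"linear": [0,0,0],"delta_rot": [0,0,0],"fingers": 0.085}

```text
clock: 2.9
position: [0.5646, 0.0534, 0.2541]
ee_rot: [0.004, 0.972, 0.235, 0.004]
contact_force: [-0.4, -0.3, 0.2]
width: 0.0851
```

Run:
```python
from h import *
to([.57,.03,.255])
i=manip.camera_info("wrist");im=manip.get_image("wrist");cv2.imwrite("pics/w1.png",im[:,:,::-1])
np.savez("w1.npz",**i)
for t in ["clip","rail","blue_stand"]:
    print(t,[(round(d["p"],2),[round(float(v)) for v in d["extent"]]) for d in manip.find_in(t,"wrist")])
to([.57,.03,.255])
```

```text
pos [0.5646 0.0534 0.2541] yaw 27.19 z [ 0.01  -0.005 -1.   ] w 0.0851 t 2.9 F [-0.4 -0.3  0.2] q [-0.03  0.26  1.53 -0.01  1.34 -0.5 ]
tool shift [-0.0059  0.0233 -0.0007]
clip [(0.89, [280, 218, 348, 308])]
rail [(0.8, [274, 158, 356, 346])]
blue_stand [(0.91, [402, 2, 499, 59]), (0.82, [252, 2, 330, 24]), (0.67, [279, 220, 351, 306])]
pos [0.5625 0.0475 0.2543] yaw 26.9 z [ 0.007 -0.01  -1.   ] w 0.0854 t 3.1 F [ 0.3 -0.1 -0.1] q [-0.03  0.26  1.54 -0.01  1.34 -0.5 ]
tool shift [-0.0013  0.019  -0.0005]
```

View pics/w1.png

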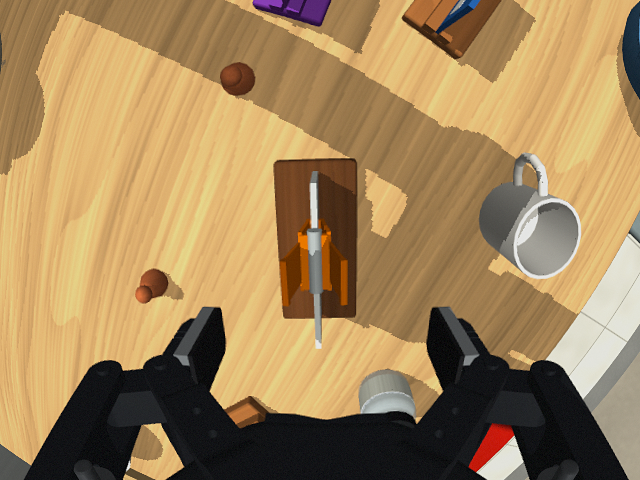

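Wrist view: the strip runs from (314,172) to (319,346), the clip's barrel from about (314,230) to (317,293), the levers at x 280–348. The arm was still drifting a little when the picture was taken. I'll measure these edges and the lever tops.

Run:
```python
from h import *
i=dict(np.load("w1.npz"))
g=lambda uv,z:atz("wrist",uv,z,i)
a,b=g((314.5,172),.09),g((319,346),.09)
print("strip",a,b,"len",np.linalg.norm(a-b),"mid",(a+b)/2,"yaw",np.degrees(np.arctan2(-(a-b)[0],(a-b)[1])))
p,q=g((314.5,231),.097),g((316.5,292),.097)
print("barrel",p,q,np.linalg.norm(p-q),(p+q)/2)
im=cv2.imread("pics/w1.png");cv2.imwrite("pics/w1c.png",cv2.resize(im[150:360,220:420],None,fx=2.8,fy=2.8,interpolation=cv2.INTER_CUBIC))
```

```text
strip [0.53903031 0.08708398 0.09      ] [ 0.61214604 -0.05050228  0.09      ] len 0.1558072190705256 mid [0.57558817 0.01829085 0.09      ] yaw 27.986952482388197
barrel [0.55925743 0.04717237 0.097     ] [0.58403448 0.00112991 0.097     ] 0.05228585261283164 [0.57164596 0.02415114 0.097     ]
```

View pics/w1c.png

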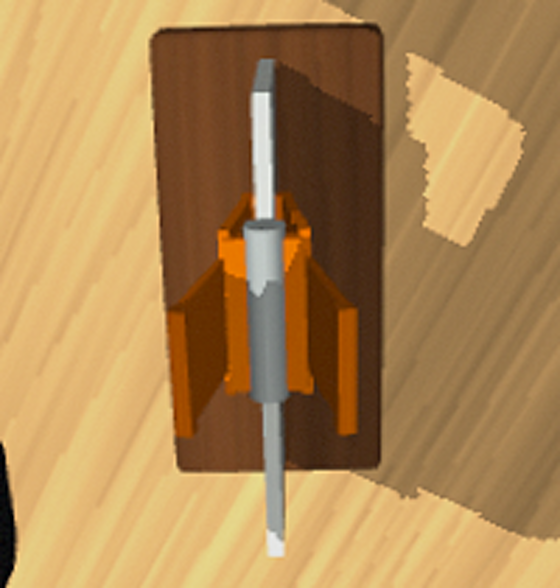

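Crop: the strip's top face spans crop y 92–555, i.e. (313.5,183)–(318.3,348) in the full picture, because the patch above it is the end face. Lever tops are at crop x 170–185 and 338–356.

Run:
```python
from h import *
i=dict(np.load("w1.npz"))
g=lambda uv,z:atz("wrist",uv,z,i)
a,b=g((313.5,183),.09),g((318.3,348),.09)
print("strip",a,b,"len",np.linalg.norm(a-b),"yaw",np.degrees(np.arctan2(-(a-b)[0],(a-b)[1])))
L=[g((220+x/2.8,150+y/2.8),.143) for x,y in [(169,312),(177,436),(357,308),(357,432)]]
for l in L: print(l.round(4))
print("lever mid",np.mean(L,0),"span",np.linalg.norm((L[0]+L[1]-L[2]-L[3])/2),np.linalg.norm((L[0]-L[1])),np.linalg.norm((L[2]-L[3])))
d=(L[0]+L[2]-L[1]-L[3]);print("yaw",np.degrees(np.arctan2(-d[0],d[1])))
to([.5715,.0235,.16])
```

```text
strip [0.54217907 0.07913666 0.09      ] [ 0.61258507 -0.05280332  0.09      ] len 0.14954986586800983 yaw 28.085340365677215
[0.5431 0.0312 0.143 ]
[0.5587 0.0017 0.143 ]
[0.5822 0.0523 0.143 ]
[0.598  0.0231 0.143 ]
lever mid [0.57048483 0.02704814 0.143     ] span 0.0445997277874245 0.033326687168033206 0.03314249552051422
yaw 28.108398908544544
pos [0.5625 0.0475 0.2543] yaw 26.9 z [ 0.007 -0.01  -1.   ] w 0.0854 t 3.1 F [ 0.3 -0.1 -0.1] q [-0.03  0.26  1.54 -0.01  1.34 -0.5 ]
tool shift [-0.0031  0.0243  0.0946]
```

```bash
cat >> h.py <<'E'
def goto(target,yaw):
    to(target)
    c,s=np.cos(np.radians(yaw)),np.sin(np.radians(yaw))
    T=R.from_matrix(np.array([[c,s,0],[s,-c,0],[0,0,-1.]]))
    print("tool turn deg",np.degrees((rot().inv()*T).as_rotvec()).round(2))
E
python3 -c "
from h import *
goto([.571,.0255,.18],28.1)"
```

```text
pos [0.5625 0.0475 0.2543] yaw 26.9 z [ 0.007 -0.01  -1.   ] w 0.0854 t 3.1 F [ 0.3 -0.1 -0.1] q [-0.03  0.26  1.54 -0.01  1.34 -0.5 ]
tool shift [-0.0026  0.0225  0.0745]
tool turn deg [ 0.69 -0.12 -1.2 ]
```

>>> send_rows:
  plan:
    - {"linear": [-0.0013,0.012,0.02],"delta_rot": [0.35,-0.1,-0.6],"fingers": 0.085}
    - {"linear": [-0.0013,0.011,0.02],"delta_rot": [0.35,0,-0.6],"fingers": 0.085}
    - {"linear": [0,0,0.02],"delta_rot": [0,0,0],"fingers": 0.085}
    - {"linear": [0,0,0.01],"delta_rot": [0,0,0],"fingers": 0.085}
    - {"linear": [0,0,0],"delta_rot": [0,0,0],"fingers": 0.085}
    - {"linear": [0,0,0],"delta_rot": [0,0,0],"fingers": 0.085}

```text
clock: 3.6
position: [0.5693, 0.0147, 0.1849]
ee_rot: [0.002, 0.971, 0.237, 0.002]
contact_force: [1.4, 0.0, 0.1]
width: 0.0854
```

```bash
python3 -c "
from h import *
goto([.571,.0255,.132],28.1)"
```

```text
pos [0.5693 0.0147 0.1849] yaw 27.45 z [ 0.004 -0.003 -1.   ] w 0.0854 t 3.6 F [1.4 0.  0.1] q [-0.09  0.31  1.63 -0.    1.19 -0.57]
tool shift [ 0.0064 -0.009   0.0529]
tool turn deg [ 0.24 -0.12 -0.65]
```

>>> send_rows:
  plan:
    - {"linear": [0.003,-0.004,0.006],"delta_rot": [0.2,-0.1,-0.5],"fingers": 0.085}
    - {"linear": [0.002,-0.003,0.006],"delta_rot": [0,0,0],"fingers": 0.085}
    - {"linear": [0,0,0.006],"delta_rot": [0,0,0],"fingers": 0.085}
    - {"linear": [0,0,0],"delta_rot": [0,0,0],"fingers": 0.085}
    - {"linear": [0,0,0],"delta_rot": [0,0,0],"fingers": 0.085}
    - {"linear": [0,0,0],"delta_rot": [0,0,0],"fingers": 0.085}

```text
clock: 4.1
position: [0.5715, 0.0221, 0.1685]
ee_rot: [0.001, 0.971, 0.241, 0.003]
contact_force: [0.0, -0.3, 0.2]
width: 0.0851
```

```bash
python3 -c "
from h import *
goto([.571,.0255,.132],28.1)"
```

```text
pos [0.5715 0.0221 0.1685] yaw 27.84 z [ 0.006 -0.001 -1.   ] w 0.0851 t 4.1 F [ 0.  -0.3  0.2] q [-0.08  0.33  1.65 -0.    1.15 -0.57]
tool shift [ 0.001  -0.0033  0.0365]
tool turn deg [ 0.2  -0.26 -0.26]
```

>>> send_rows:
  plan:
    - {"linear": [0.0005,-0.0015,0.01],"delta_rot": [0.2,-0.2,-0.2],"fingers": 0.085}
    - {"linear": [0.0005,-0.0015,0.01],"delta_rot": [0,0,0],"fingers": 0.085}
    - {"linear": [0,0,0.01],"delta_rot": [0,0,0],"fingers": 0.085}
    - {"linear": [0,0,0.004],"delta_rot": [0,0,0],"fingers": 0.085}
    - {"linear": [0,0,0],"delta_rot": [0,0,0],"fingers": 0.085}
    - {"linear": [0,0,0],"delta_rot": [0,0,0],"fingers": 0.085}
    - {"linear": [0,0,0],"delta_rot": [0,0,0],"fingers": 0.085}

```text
clock: 4.68
position: [0.5707, 0.0263, 0.1303]
ee_rot: [-0.0, 0.97, 0.243, -0.0]
contact_force: [0.0, 0.2, 0.5]
width: 0.0846
```

Run:
```python
from h import *
im=manip.get_image("wrist");cv2.imwrite("pics/w2.png",im[:,:,::-1])
goto([.571,.0255,.13],28.1)
```

```text
pos [0.5708 0.0262 0.1304] yaw 28.13 z [-0.     0.001 -1.   ] w 0.0848 t 4.73 F [-0.  -0.3  0.2] q [-0.08  0.37  1.7   0.    1.07 -0.57]
tool shift [-0.0002  0.0007  0.0004]
tool turn deg [-0.05  0.    0.03]
```

View pics/w2.png

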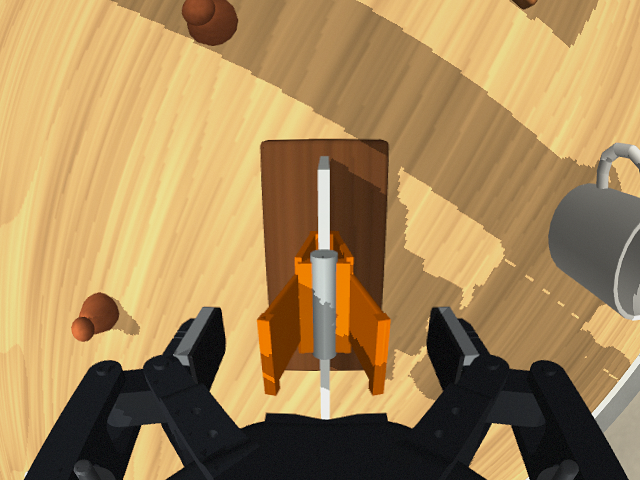

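The levers (x 258–390) lie between the pads (222 and 430), centred and square. I'll squeeze now.

>>> send_rows:
  plan:
    - {"linear": [0,0,0],"delta_rot": [0,0,0],"fingers": 0.045}
    - {"linear": [0,0,0],"delta_rot": [0,0,0],"fingers": 0.045}
    - {"linear": [0,0,0],"delta_rot": [0,0,0],"fingers": 0.045}
    - {"linear": [0,0,0],"delta_rot": [0,0,0],"fingers": 0.035}
    - {"linear": [0,0,0],"delta_rot": [0,0,0],"fingers": 0.03}
    - {"linear": [0,0,0],"delta_rot": [0,0,0],"fingers": 0.02}
    - {"linear": [0,0,0],"delta_rot": [0,0,0],"fingers": 0.02}
    - {"linear": [0,0,0],"delta_rot": [0,0,0],"fingers": 0.02}
    - {"linear": [0,0,0],"delta_rot": [0,0,0],"fingers": 0.02}
    - {"linear": [0,0,0],"delta_rot": [0,0,0],"fingers": 0.02}
  force: 45

```text
clock: 5.57
position: [0.5737, 0.0262, 0.135]
ee_rot: [0.001, 0.97, 0.243, 0.004]
contact_force: [0.4, -0.1, -0.6]
width: 0.0245
```

Run:
```python
from h import *
im=manip.get_image("wrist");cv2.imwrite("pics/w3.png",im[:,:,::-1])
goto([.571,.0255,.13],28.1)
```

```text
pos [0.5736 0.0262 0.1349] yaw 28.11 z [ 0.009  0.001 -1.   ] w 0.0245 t 5.62 F [ 0.7  0.3 -0.5] q [-0.08  0.36  1.7   0.    1.07 -0.57]
tool shift [-0.0027 -0.0006  0.0049]
tool turn deg [ 0.19 -0.46  0.01]
```

View pics/w3.png

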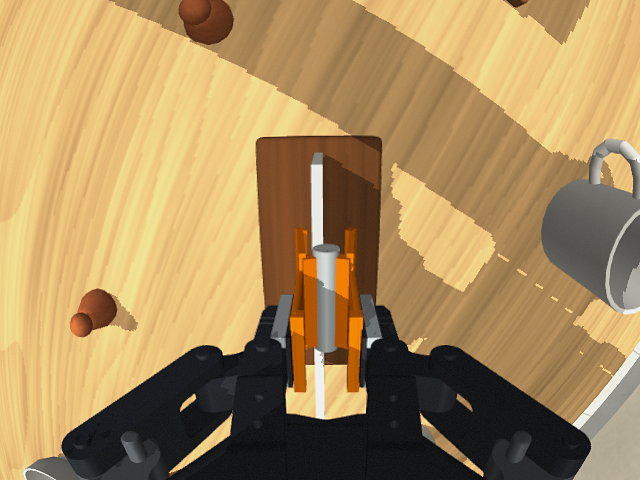

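Squeezed: the levers are parallel between the pads and the jaws gape on both sides of the strip (barrel x 326, strip x 318). Lifting straight up.

>>> send_rows:
  plan:
    - {"linear": [0,0,-0.006],"delta_rot": [0,0,0],"fingers": 0.02}
    - {"linear": [0,0,-0.01],"delta_rot": [0,0,0],"fingers": 0.02}
    - {"linear": [0,0,-0.012],"delta_rot": [0,0,0],"fingers": 0.02}
    - {"linear": [0,0,-0.015],"delta_rot": [0,0,0],"fingers": 0.02}
    - {"linear": [0,0,-0.015],"delta_rot": [0,0,0],"fingers": 0.02}
    - {"linear": [0,0,-0.015],"delta_rot": [0,0,0],"fingers": 0.02}
    - {"linear": [0,0,-0.015],"delta_rot": [0,0,0],"fingers": 0.02}
    - {"linear": [0,0,-0.015],"delta_rot": [0,0,0],"fingers": 0.02}
    - {"linear": [0,0,-0.01],"delta_rot": [0,0,0],"fingers": 0.02}
    - {"linear": [0,0,0],"delta_rot": [0,0,0],"fingers": 0.02}
    - {"linear": [0,0,0],"delta_rot": [0,0,0],"fingers": 0.02}
    - {"linear": [0,0,0],"delta_rot": [0,0,0],"fingers": 0.02}

```text
clock: 6.62
position: [0.5722, 0.0261, 0.2596]
ee_rot: [0.001, 0.97, 0.243, 0.005]
contact_force: [0.2, -0.3, -1.0]
width: 0.0243
```

Run:
```python
from h import *
goto([.594,.28,.26],0)
```

```text
pos [0.5722 0.0261 0.2596] yaw 28.11 z [ 0.011  0.001 -1.   ] w 0.0243 t 6.62 F [ 0.2 -0.3 -1. ] q [-0.08  0.27  1.51  0.    1.35 -0.57]
tool shift [ 0.1389 -0.2137  0.    ]
tool turn deg [ 0.12 -0.6  28.1 ]
```

>>> send_rows:
  plan:
    - {"linear": [0.0142,-0.0229,0],"delta_rot": [0,-0.3,3.5],"fingers": 0.02}
    - {"linear": [0.013,-0.0236,0],"delta_rot": [0,-0.3,3.5],"fingers": 0.02}
    - {"linear": [0.0113,-0.0244,0],"delta_rot": [0,0,3.5],"fingers": 0.02}
    - {"linear": [0.01,-0.025,0],"delta_rot": [0,0,3.5],"fingers": 0.02}
    - {"linear": [0.0083,-0.0256,0],"delta_rot": [0,0,3.5],"fingers": 0.02}
    - {"linear": [0.0069,-0.026,0],"delta_rot": [0,0,3.5],"fingers": 0.02}
    - {"linear": [0.005,-0.02,0],"delta_rot": [0,0,3.5],"fingers": 0.02}
    - {"linear": [0.0037,-0.01,0],"delta_rot": [0,0,2],"fingers": 0.02}
    - {"linear": [0,0,0],"delta_rot": [0,0,0],"fingers": 0.02}
    - {"linear": [0,0,0],"delta_rot": [0,0,0],"fingers": 0.02}
    - {"linear": [0,0,0],"delta_rot": [0,0,0],"fingers": 0.02}

```text
clock: 7.53
position: [0.5867, 0.2237, 0.2474]
ee_rot: [0.005, 1.0, 0.002, -0.009]
contact_force: [0.5, 0.1, -1.1]
width: 0.0242
```

Run:
```python
from h import *
i=manip.camera_info("wrist");im=manip.get_image("wrist");cv2.imwrite("pics/w4.png",im[:,:,::-1])
np.savez("w4.npz",**i)
goto([.594,.305,.26],0)
print([(round(d["p"],2),[round(float(v)) for v in d["extent"]]) for d in manip.find_in("blue_stand","wrist")])
```

```text
pos [0.5866 0.2233 0.2473] yaw 0.16 z [-0.019 -0.01  -1.   ] w 0.0241 t 7.58 F [-0.5 -0.1 -1.3] q [ 0.26  0.37  1.39 -0.    1.41  0.25]
tool shift [ 0.0074 -0.0815 -0.0136]
tool turn deg [0.55 1.09 0.16]
[(0.96, [286, 49, 372, 192]), (0.87, [122, 112, 225, 251]), (0.68, [336, 229, 361, 392]), (0.3, [286, 227, 365, 389])]
```

View pics/w4.png

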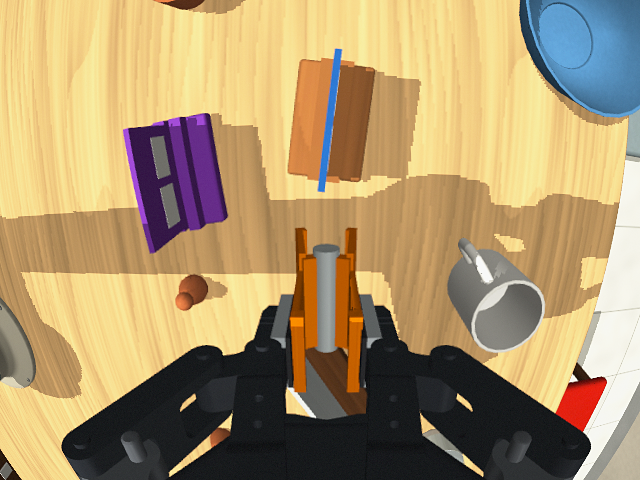

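The card's top edge shows as a thin blue line from (338,49) to (321.5,191); the clip's barrel is at (326,247)–(326,350), held open. Next I fit both.

Run:
```python
from h import *
from scipy.optimize import brentq
i=dict(np.load("w4.npz"));im=cv2.imread("pics/w4.png").astype(int)
b,g_,r=[im[:,:,k] for k in range(3)]
m=(b>150)&(r<90)&(b-r>80);m[:,:270]=0;m[:,390:]=0;m[:40]=0;m[210:]=0
ys,xs=np.nonzero(m);print(len(ys),ys.min(),ys.max())
P=np.array([atz("wrist",(x+.0,y+.0),.11,i)[:2] for x,y in zip(xs,ys)])
c=P.mean(0);u,s,v=np.linalg.svd(P-c);d=v[0]*np.sign(v[0][1]);t=(P-c)@d;n=(P-c)@[d[1],-d[0]]
mid=c+d*(t.min()+t.max())/2
print("edge mid",mid,"len",np.ptp(t),"thick",np.percentile(n,[2,98]),"yaw",np.degrees(np.arctan2(-d[0],d[1])))
s=manip.get_state();tr=rot()
print("scene chk",proj("scene",[[mid[0]-d[0]*.05,mid[1]-d[1]*.05,.11],[mid[0]+d[0]*.05,mid[1]+d[1]*.05,.11]]),proj("side",[[mid[0]-d[0]*.05,mid[1]-d[1]*.05,.11],[mid[0]+d[0]*.05,mid[1]+d[1]*.05,.11]]))
f=lambda z:np.linalg.norm(atz("wrist",(326,249),z,i)-atz("wrist",(326,350),z,i))-.052
z=brentq(f,.1,.24);h=(atz("wrist",(326,249),z,i)+atz("wrist",(326,350),z,i))/2
print("hinge",h,"in tool",tr.inv().apply(h-s["position"]))
goto([mid[0],mid[1],.26],np.degrees(np.arctan2(-d[0],d[1])))
sc=manip.get_image("scene");cv2.imwrite("pics/s2.png",cv2.resize(sc[200:310,360:460],None,fx=5,fy=5,interpolation=cv2.INTER_CUBIC)[:,:,::-1])
```

```text
922 49 191
edge mid [0.58627462 0.3050932 ] len 0.0990586909738301 thick [-0.00210277  0.00212102] yaw -6.786647646999876
scene chk [[398.53065781 255.37595383]
 [433.31379455 267.16480212]] [[261.14136229 293.37231566]
 [217.98679427 316.05843938]]
hinge [0.58612211 0.22510345 0.2155111 ] in tool [-5.57365664e-05 -2.29396606e-03  3.21323547e-02]
pos [0.5868 0.2231 0.2477] yaw 0.12 z [-0.018 -0.009 -1.   ] w 0.0244 t 7.63 F [-0.4  0.1 -1.7] q [ 0.26  0.37  1.38 -0.    1.41  0.25]
tool shift [-0.0006 -0.0819 -0.0131]
tool turn deg [0.6  1.02 6.91]
```

View pics/s2.png

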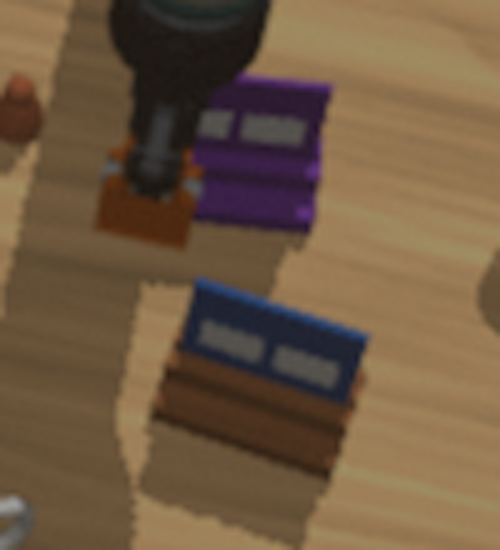

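The scene view shows the card corners at (399,256.6) and (433.4,267.4). My fit predicts (398.5,255.4) and (433.3,267.2), so they agree. I'll align above the card now.

>>> send_rows:
  plan:
    - {"linear": [0,-0.012,0],"delta_rot": [0.3,0.5,1.5],"fingers": 0.02}
    - {"linear": [0,-0.015,0],"delta_rot": [0.3,0.5,1.5],"fingers": 0.02}
    - {"linear": [0,-0.015,0],"delta_rot": [0,0,1.5],"fingers": 0.02}
    - {"linear": [0,-0.012,0],"delta_rot": [0,0,1.2],"fingers": 0.02}
    - {"linear": [0,-0.008,0],"delta_rot": [0,0,0.5],"fingers": 0.02}
    - {"linear": [0,-0.005,0],"delta_rot": [0,0,0],"fingers": 0.02}
    - {"linear": [0,0,0],"delta_rot": [0,0,0],"fingers": 0.02}
    - {"linear": [0,0,0],"delta_rot": [0,0,0],"fingers": 0.02}
    - {"linear": [0,0,0],"delta_rot": [0,0,0],"fingers": 0.02}

```text
clock: 8.43
position: [0.5918, 0.2837, 0.2497]
ee_rot: [0.001, 0.998, -0.06, 0.001]
contact_force: [0.9, -0.2, -0.5]
width: 0.0239
```

Run:
```python
from h import *
goto([.5863,.305,.23],-6.8)
```

```text
pos [0.5918 0.2837 0.2497] yaw -6.83 z [ 0.003 -0.002 -1.   ] w 0.0239 t 8.43 F [ 0.9 -0.2 -0.5] q [ 0.34  0.4   1.33 -0.    1.41  0.46]
tool shift [-0.008  -0.0206  0.0196]
tool turn deg [ 0.09 -0.16 -0.03]
```

>>> send_rows:
  plan:
    - {"linear": [-0.003,-0.007,0.003],"delta_rot": [0,-0.1,0],"fingers": 0.02}
    - {"linear": [-0.003,-0.007,0.005],"delta_rot": [0,0,0],"fingers": 0.02}
    - {"linear": [-0.001,-0.004,0.004],"delta_rot": [0,0,0],"fingers": 0.02}
    - {"linear": [0,0,0.002],"delta_rot": [0,0,0],"fingers": 0.02}
    - {"linear": [0,0,0],"delta_rot": [0,0,0],"fingers": 0.02}
    - {"linear": [0,0,0],"delta_rot": [0,0,0],"fingers": 0.02}
    - {"linear": [0,0,0],"delta_rot": [0,0,0],"fingers": 0.02}

```text
clock: 9.02
position: [0.5859, 0.3026, 0.2333]
ee_rot: [0.002, 0.998, -0.06, -0.0]
contact_force: [0.9, -0.3, -0.6]
width: 0.0243
```

Run:
```python
from h import *
goto([.5863,.305,.1645],-6.8)
i=manip.camera_info("wrist");im=manip.get_image("wrist");cv2.imwrite("pics/w5.png",im[:,:,::-1]);np.savez("w5.npz",**i)
e=np.array([.5863,.3051,.11]);d=np.array([np.sin(np.radians(6.8)),np.cos(np.radians(6.8)),0])*.05
print(proj("wrist",[e-d,e,e+d],i).round(1))
```

```text
pos [0.5859 0.3026 0.2333] yaw -6.88 z [-0.001 -0.003 -1.   ] w 0.0243 t 9.02 F [ 0.9 -0.3 -0.6] q [ 0.37  0.42  1.35 -0.    1.38  0.49]
tool shift [ 0.0001 -0.0026  0.0688]
tool turn deg [ 0.18  0.05 -0.07]
[[326.4 304.2]
 [326.2 238.9]
 [326.  165.4]]
```

View pics/w5.png

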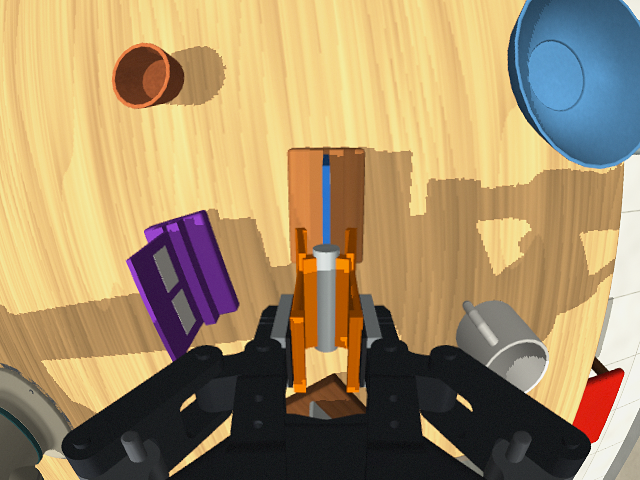

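The card's top edge (x 326, end at y 165 as predicted) is centred between the jaws at x 302 and 350. Descending.

>>> send_rows:
  plan:
    - {"linear": [0,-0.001,0.006],"delta_rot": [0.1,0,0],"fingers": 0.02}
    - {"linear": [0,-0.001,0.009],"delta_rot": [0,0,0],"fingers": 0.02}
    - {"linear": [0,0,0.009],"delta_rot": [0,0,0],"fingers": 0.02}
    - {"linear": [0,0,0.006],"delta_rot": [0,0,0],"fingers": 0.02}
    - {"linear": [0,0,0],"delta_rot": [0,0,0],"fingers": 0.02}
    - {"linear": [0,0,0],"delta_rot": [0,0,0],"fingers": 0.02}
    - {"linear": [0,0,0],"delta_rot": [0,0,0],"fingers": 0.02}

```text
clock: 9.65
position: [0.586, 0.304, 0.1993]
ee_rot: [0.001, 0.998, -0.06, -0.001]
contact_force: [-0.5, -0.1, -0.4]
width: 0.0243
```

Run:
```python
from h import *
goto([.5863,.305,.1645],-6.8)
```

```text
pos [0.586  0.304  0.1993] yaw -6.92 z [-0.002 -0.002 -1.   ] w 0.0243 t 9.65 F [-0.5 -0.1 -0.4] q [ 0.37  0.44  1.4  -0.    1.31  0.49]
tool shift [ 0.0002 -0.0011  0.0348]
tool turn deg [ 0.13  0.11 -0.12]
```

>>> send_rows:
  plan:
    - {"linear": [0,-0.001,0.006],"delta_rot": [0.1,0.1,0],"fingers": 0.02}
    - {"linear": [0,0,0.008],"delta_rot": [0,0,0],"fingers": 0.02}
    - {"linear": [0,0,0.008],"delta_rot": [0,0,0],"fingers": 0.02}
    - {"linear": [0,0,0.006],"delta_rot": [0,0,0],"fingers": 0.02}
    - {"linear": [0,0,0.003],"delta_rot": [0,0,0],"fingers": 0.02}
    - {"linear": [0,0,0],"delta_rot": [0,0,0],"fingers": 0.02}
    - {"linear": [0,0,0],"delta_rot": [0,0,0],"fingers": 0.02}
    - {"linear": [0,0,0],"delta_rot": [0,0,0],"fingers": 0.02}

```text
clock: 10.32
position: [0.5863, 0.305, 0.1649]
ee_rot: [0.0, 0.998, -0.06, 0.0]
contact_force: [-0.4, 0.4, -1.3]
width: 0.0242
```

Run:
```python
from h import *
goto([.5863,.305,.1645],-6.8)
i=manip.camera_info("wrist");im=manip.get_image("wrist");sd=manip.get_image("side")
a=cv2.resize(im[100:400,220:440],None,fx=1.9,fy=1.9,interpolation=cv2.INTER_CUBIC)[:570]
b=cv2.resize(sd[220:390,180:300],(380,538),interpolation=cv2.INTER_CUBIC)
b=np.vstack([b,np.zeros((570-538,380,3),np.uint8)])
cv2.imwrite("pics/f6.png",np.hstack([a,b])[:,:,::-1])
e=np.array([.5863,.3051,.11]);d=np.array([np.sin(np.radians(6.8)),np.cos(np.radians(6.8)),0])*.05
print(proj("wrist",[e-d,e,e+d],i).round(1),proj("side",[e-d,e,e+d]).round(1))
```

```text
pos [0.5863 0.305  0.1649] yaw -6.93 z [ 0. -0. -1.] w 0.0242 t 10.32 F [-0.4  0.4 -1.3] q [ 0.37  0.46  1.45 -0.    1.23  0.5 ]
tool shift [0.     0.     0.0004]
tool turn deg [ 0.01 -0.01 -0.13]
[[326.4 363.8]
 [326.1 285. ]
 [325.7 187.5]] [[261.1 293.4]
 [240.2 304.4]
 [218.  316.1]]
```

View pics/f6.png

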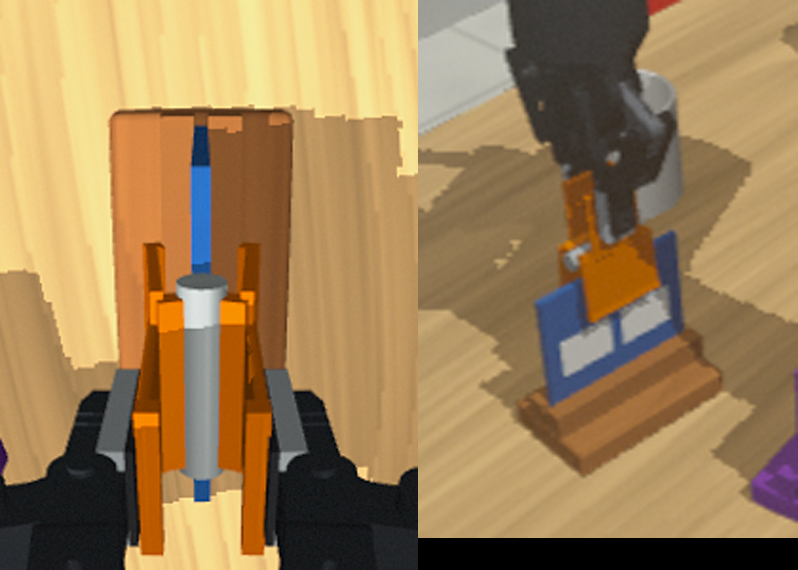

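Run:
```python
from h import *
e=np.array([.5863,.3051,.11]);a=np.radians(6.8);d=np.array([np.sin(a),np.cos(a),0]);n=np.array([np.cos(a),-np.sin(a),0])
for uv in [(232.7,321.1),(256.4,310)]:
    o,r=ray("side",uv)
    for off in (-.010,-.014):
        p=o+r*((e+n*off-o)@n)/(r@n); print(uv,off,"y",round((p-e)@d,4),"z below",round(p[2]-.11,4))
```

```text
(232.7, 321.1) -0.01 y 0.0266 z below -0.0193
(232.7, 321.1) -0.014 y 0.029 z below -0.0157
(256.4, 310) -0.01 y -0.0286 z below -0.0234
(256.4, 310) -0.014 y -0.0258 z below -0.0197
```

The lips are about 16–23 mm below the top edge, centred in y to about 2 mm, and the contact force is near zero. Handing in.

```bash
python3 -c "
from h import *
manip.sign_off();goto([.5863,.305,.1645],-6.8)"
```

```text
the job is handed in; nothing more can be done
the job is handed in; nothing more can be done
```

I squeezed the orange clip open, lifted it about 125 mm straight off the rail, and brought it down astride the blue card. I handed the job in at about 10.3 s with the clip still held open. No verdict was reported.

Last checks before handing in:
- **Opening:** the fingers stood at 24 mm with the levers parallel, so the clip was at or near its stop. I did not read the joint value directly.
- **Card between the jaws:** the card's edge was centred between the jaws in the wrist picture.
- **Depth:** the lips were about 16–23 mm below the card's top edge; 6–32 mm is allowed.
- **Position along the edge:** the clip was within about 2 mm of the middle.
- **Angle:** the gripper was within about 0.2° of parallel to the card.
- **Contact:** the wrist force was about 1 N, the same as in free air, so there was no sign of touching the card or stand.

One pair of numbers disagreed. The picture put the hinge 32 mm ahead of the tool point, while the grasp geometry gave 39 mm. I used the value in between, and the side camera's lip depth bore it out.

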